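# Press a cut stone into its pendant setting and hold it

## Robot

A 7-joint arm with a two-finger parallel gripper is mounted at the origin on the work surface. World frame = base frame: x ahead of the robot, y to its left, z up, the work surface at z = 0. Lengths are in m, angles in rad, forces in N, time in s.
With the tool pointing down it reaches from about 0.425 to 0.95 m from the base axis. Payload 4.7 kg.
Tool frame: the origin (TCP) lies midway between the tips of the shut fingers; the grasp point (between the pads) lies 19 mm behind it (bot.grasp_offset is the distance from the TCP to the grasp point, in m); z points along the fingers, x is the direction in which the jaws open and shut, and the axes are right-handed (so a half turn about z gives the same grasp; the last joint's range is limited). The gripper opens to 87 mm and grips with 3 to 60 N. Pads are 19 mm wide; open, the fingers measure 117 mm over their backs; the gripper's body (75 mm by 190 mm) begins 51 mm behind the grasp point.
Start: joints at [1.28, 0.469, -0.049, 1.532, 0.024, 1.141, -0.082], TCP at [0.175, -0.652, 0.223] pointing down, gripper open.
Joint ranges: [-2.59, 2.59], [-0.33, 1.99], [-1.39, 1.29], [0.1, 2.45], [-1.04, 4.18], [0.21, 1.99], [-2.66, 2.66]. Speed limits (rad/s): [2.57, 2.57, 3.14, 3.14, 3.14, 3.14, 3.14].

## Interface

Orientations are given as a unit quaternion [x, y, z, w].
In Python, from workcell import bot gives the robot as it stands.
- The arm moves only by the tool carry_out, never from a script. Its argument "deltas" is a list of rows, each an object of numbers: "dx", "dy", "dz": the shift along the tool's x, y, z in mm; "ax", "ay", "az": the turn, a rotation vector about the tool's x, y, z in rad; "gripper": the finger opening in mm, from 0 to 87. A call has 1 to 5 rows; each row shifts and turns the commanded pose from where the row before left it, along the tool's axes as they then stand; what a row does not reach is not made up. A row lasts 1/8 s, in which the tool goes at most 62.5 mm and 10.7 degrees, less where a joint would pass 70% of its speed; a pose out of reach is approached as far as the arm can. A call with a gripper value outside its range is refused whole. The fingers move at their own pace and stop on an object; "newtons" is the grip in N (left out, the last holds). Time passes only in rows, so rows that do not move let the fingers close. It gives the time, the measured TCP pose, the force and the opening at its end, in the units of the state.
- bot.get_obs(): the state, without advancing time (a new reading comes with each control period).
- bot.grab_frame(name): name is "side" or "top"; returns a dict with "img" (480x640x3 uint8, blue, green, red), "camera_matrix" (3x3 intrinsics, pixels), "dist" ([k1, k2, p1, p2, k3] as OpenCV has them; the pictures are not rectified), "rvec" (rotation vector, rad) and "tvec" (3), from world to camera coordinates, as OpenCV has them. Camera axes: x right, y down, z forward; pixel columns grow to the right and rows downward; lengths in m; the calibration is good to about 2 mm. A picture is of the moment at which its call begins. There is no depth.
- bot.job_done(): hands the job in, once; it reports no verdict.
Trained networks look in a picture, given as the dict that the camera call returned (one of the last four; its "shot" number tells which), for a name from the list of things; names that differ only in an ending like _2 or _b are one class to them, and where a whole thing is asked for, a point or a joint stands for the part that bears it (a point fixed in the world has none). Each returns a list of dicts, best first, with "score" (0 to 1); they miss things now and then, are a little off and sometimes report something else, mostly with a low value. They report only what shows in the picture. A call takes as long as a camera call. They do not tell look-alikes from the thing itself.
- bot.spot_in(picture, query): "point" ([x, y, z] in m, in world coordinates, good to about 4 mm: the middle of the surface that is visible of it).
- bot.pinpoint(picture, query): "point" ([x, y, z] in m, in world coordinates, good to about 4 mm: a listed point, or the origin of a listed thing).
The state is a dict: "clock": time; "joint_positions": joint angles; "joint_velocities": joint speeds; "tau": joint torques, N m; "position": TCP position; "tool_rot": TCP orientation; "wrist_force": force on the tool from outside, world axes, zero at the start; "wrist_torque": the same for the moment, N m; "opening": finger opening in m.
Only numpy, scipy, OpenCV 4.12 (cv2) and the standard library are available. Lean on these libraries where they do the work, as an engineer would, in place of code of your own. Each camera call takes 0.05 s, during which the arm holds its last target. There are 200 camera calls.

## Task

Lay the round cut stone from the sorting pad flat side down in the pendant setting on the hand press's slide, let go of it, and push the slide fully home against its stop under the ram. Then bring the press lever down by its grip until the ram's spring foot is on the stone and squeezed about half of its 12 mm spring travel, never right up to the end of it, and keep it there while its adhesive pad takes: finish while still holding the lever down. Leave the other stones and the things on the table where they lie.

Things in the scene. Friction and masses are not known exactly. Their poses are not given: they have to be found in the camera images.
- press: Grey bench hand press, fixed. Origin on the table under the ram axis; x points from the operator to the column, y along the slide to its loading end, z up. In mm there: base x -65..125, y +-65; slide bed x +-42, y -60..185, rails to z 36; column x 70..120, y +-28; head x -26..74, y +-26, z 112..155. The lever runs in the plane y = 0 from its pivot over the head towards -x.
- slide (a joint): Slide carrying the die and setting, m. 0 = home against the end stop with the setting exactly under the ram; grows as it is drawn out along the press's +y, to 0.14 fully out. It starts drawn out 0.11 to 0.14. Friction about 1.5 N; stays where it is left.
- setting (a point): Centre of the inner floor of the brass pendant setting, which is clipped on top of the white die (diameter 60) on the slide and moves with it. The setting is a shallow round cup: inside diameter 40, outside diameter 44, rim 3 mm above this floor; the die's top is 1 mm below the floor. The floor is 45.5 mm above the table. Axes as the press's.
- slide_knob (a point): Centre of the top of the upright black knob on the outer end of the slide, 100 mm from the setting centre along the press's +y. Knob diameter 22 over its upper 25 mm, 14 below; it stands 38 mm above the slide plate; top 72.5 mm above the table. Pinch it or push its outer side towards the press's -y.
- lever: Lever with its grip. Origin at the centre of its pivot pin, 80 mm behind the ram axis (press +x), 185 mm above the table; its -x points out along the lever, y as the press's y. A return spring holds it 0.3 rad above level and lifts it again if let go. The ram goes down 80 mm per rad (0.8 mm per 0.01 rad) that the lever is pressed; the lever can be pressed by 0.36 rad.
- grip (a point): Middle of the black rubber grip on the lever's end, 190 mm from the pivot along the lever. Grip 110 long, 30 wide (y), 24 thick; axes as the lever's. 241 mm above the table with the lever up. It moves on an arc about the pivot as the lever is pressed. The return spring alone resists with about 4 N there with the lever up, about 6 N where the foot meets the stone.
- foot (a joint): How far the sprung pressure foot under the ram is squeezed up into the ram, m: 0 = fully extended, 0.012 = spring fully squeezed, about 0.006 wanted. Spring 6 N preload and 1.5 N per mm, so about 15 N on the stone at half travel, which takes about 13 N down at the middle of the grip in all. The foot meets the seated stone after 14 mm of ram travel (lever pressed 0.175 rad); half squeezed at about 0.25 rad, end of the spring at about 0.325 rad.
- ram: Vertical steel ram (diameter 22) with its sprung foot (33 wide, with a round rubber pad 26 wide below) on the ram axis. Origin at the press's origin when the lever is up, going straight down with it. Rubber face 74.5 mm above the table with the lever up.
- stone_round: The round cut stone to be set: reddish brown, diameter 34, 15 high, flat underneath with a 1.5 mm bevel, straight side up to 9 mm and then domed with a flat crown 20 across. Origin at the centre of its underside, z up. It is the only round one of the four stones on the pad, and its mass is about 32 g.
- pad: Pale felt sorting pad, 200 x 200 x 8, fixed. Origin at the centre of its underside. The four stones lie on it in a square about 86 mm apart, in any order.
- stone_oval: Oval stone, 52 x 29 x 12, same material. Origin at the centre of its underside. To be left alone.
- stone_square: Square stone, 32 x 32 x 11, same material. Origin at the centre of its underside. To be left alone.
- stone_drop: Drop-shaped stone, 36 x 26 x 11, same material. Origin on its underside. To be left alone.
- loupe: Folding hand lens, 68 x 28 x 16, lying on the table. Origin on its underside. To be left alone.
- tweezers: Steel tweezers lying on their side, 155 x 18 x 8. Origin on the underside. To be left alone.
- ammonite: Brown ammonite fossil, 75 across, 22 high. Origin at the centre of its underside. To be left alone.
- jar: White jar with a steel lid, diameter 44, 50 high. Origin at the centre of its underside. To be left alone.
- crystal: Violet crystal group on a grey base, 60 across, about 55 high. Origin at the centre of its underside. To be left alone.
Mind the look-alikes: they are no part of the job. What is shaped like the stone_round but white or yellow is not meant.

How it is judged:
On the way, in this order (a step that is already met when the one before it is completed fails the run):
1. the round stone lies flat in the setting, let go (horizontal distance between stone_round and setting below 0.004 m and z of stone_round in the frame of setting between -0.003 and 0.0015 m and angle between stone_round's own z axis and vertical below 0.08 rad and contact force between the fingers and stone_round below 0.05 N), for 0.2 s.
2. the slide is fully home with the stone in the setting (horizontal distance between stone_round and setting below 0.004 m and z of stone_round in the frame of setting between -0.003 and 0.0015 m and angle between stone_round's own z axis and vertical below 0.08 rad and value of joint slide below 0.003 m), for 0.2 s.
3. the lever is held down with the spring foot about half squeezed on the stone (all of step 2 and value of joint foot between 0.003 and 0.009 m and contact force between ram and stone_round between 7 and 24 N and contact force between any of the fingers, the arm and lever above 3 N), for 0.5 s.
At the end, for the whole second after the job is handed in: Still held down by its grip (over 3 N), the lever keeps the spring foot squeezed 3 to 9 mm, pressing the stone with 7 to 24 N; the stone lies flat in the setting (within 4 mm of centre, 1.5 mm of the floor, 0.08 rad), free of the fingers; the slide is within 3 mm of its stop (all of step 3 and contact force between the fingers and stone_round below 0.05 N); the arm keeps its last pose, push and grip.
It fails at once if the spring foot is squeezed right up to its end (over 11.3 mm) (value of joint foot above 0.0113 m).
It fails at once if another stone is moved (over 20 mm) (distance of any of stone_oval, stone_square, stone_drop from where it was at the start of the episode above 0.02 m).
It fails at once if the loupe, tweezers, ammonite, jar or crystal is moved (over 20 mm) (distance of any of loupe, tweezers, ammonite, jar, crystal from where it was at the start of the episode above 0.02 m).
It also fails if it takes over 72 s, if anything falls off the work surface, if the arm or the gripper's body presses on something with over 40 N, if the wrist force passes 120 N, or if a joint passes its speed limit or range.

## Working session

There is one attempt and no reset: what is moved stays moved. The work goes in short steps, Python scripts to look and compute and a tool call to move; the robot and the scene stay as the last step left them, time stands still between calls to the robot, and variables do not carry over. Pictures are saved under pics/ and viewed, about 8 in all and at most 12, crops included, and the job is handed in when it is done.

Besides the shell and the picture viewer there is one more tool, called by a JSON object that holds its "name" and its "arguments". carry_out: Moves the arm, as the interface text tells. Its arguments: {"type":"object","properties":{"deltas":{"type":"array"},"newtons":{"type":"number"}},"required":["deltas"]}

```bash
mkdir -p pics
cat > look.py <<'E'
import cv2,numpy as np
from workcell import bot
o=bot.get_obs(); print(o["clock"],o["position"],o["tool_rot"],o["opening"],o["wrist_force"])
for n in ("side","top"):
    f=bot.grab_frame(n); cv2.imwrite(f"pics/{n}1.png",f["img"])
    for q in ("press","stone_round","setting","slide_knob","grip","lever","pad","stone_oval","stone_square","stone_drop","ram"):
        r=bot.pinpoint(f,q)
        print(n,q,[(np.round(x["point"],4).tolist(),round(x["score"],2)) for x in r[:3]])
    R=cv2.Rodrigues(np.array(f["rvec"]))[0]; print("cam",(-R.T@np.array(f["tvec"]).ravel()).round(3))
print(bot.get_obs()["clock"])
E
python3 look.py
```

```text
0.0 [ 0.17457788 -0.65140596  0.22150217] [ 7.93374644e-01 -6.08732894e-01 -7.86723172e-04 -5.64020089e-04] 0.08711667446218069 [-0.12043624 -0.11148731 -0.51988045]
side press [([0.6018, -0.1415, 0.0036], 0.83)]
side stone_round [([0.6201, 0.253, 0.0008], 0.78), ([0.5018, 0.3302, 0.0072], 0.74), ([0.4788, 0.4592, -0.0004], 0.56)]
side setting [([0.6159, -0.0361, 0.0483], 0.85)]
side slide_knob [([0.6381, 0.0647, 0.0706], 0.67)]
side grip [([0.5017, -0.1269, 0.2474], 0.97), ([0.418, 0.346, 0.0082], 0.16)]
side lever [([0.6782, -0.1597, 0.187], 0.78), ([0.4179, 0.3466, 0.0075], 0.4)]
side pad [([0.4555, 0.2949, 0.0003], 0.64), ([0.6183, -0.0315, 0.0455], 0.47)]
side stone_oval [([0.4058, 0.2597, 0.0047], 0.6), ([0.4761, -0.3921, 0.0032], 0.53), ([0.4974, -0.1261, 0.2428], 0.15)]
side stone_square [([0.4826, 0.2493, 0.0103], 0.57)]
side stone_drop [([0.4196, 0.3424, 0.008], 0.82)]
side ram []
cam [0.071 0.683 0.627]
top press [([0.6029, -0.1436, -0.0014], 0.97)]
top stone_round [([0.6181, 0.3405, -0.0012], 0.7), ([0.4965, 0.332, 0.0075], 0.56), ([0.4794, 0.4606, 0.0008], 0.54)]
top setting [([0.6213, -0.0359, 0.0447], 0.75)]
top slide_knob [([0.6358, 0.0584, 0.074], 0.74)]
top grip [([0.5041, -0.1257, 0.2409], 0.98)]
top lever [([0.6785, -0.1581, 0.1873], 0.78)]
top pad [([0.4547, 0.2941, 0.0008], 0.88)]
top stone_oval [([0.4056, 0.2577, 0.0054], 0.67)]
top stone_square [([0.4391, -0.1003, -0.0023], 0.53), ([0.4848, 0.2409, 0.0098], 0.5)]
top stone_drop [([0.4188, 0.3421, 0.0072], 0.41)]
top ram [([0.6364, 0.0628, 0.0724], 0.7)]
cam [0.336 0.02  1.273]
1.2
```

View pics/side1.png

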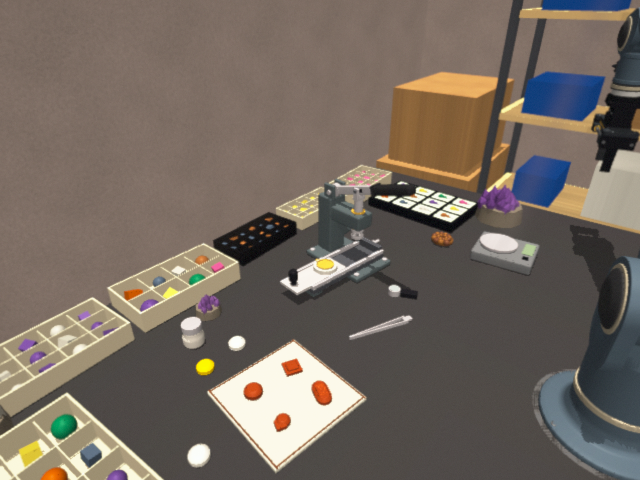

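View pics/top1.png

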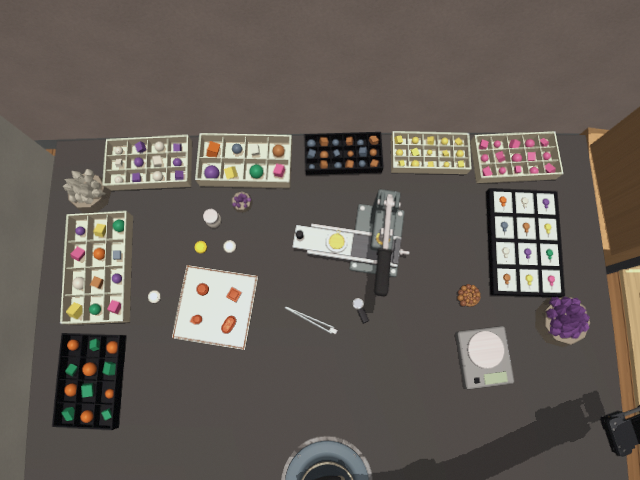

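The side view shows the reddish round stone at (253,391), and the top view shows it at (202,289). The white and yellow rounds lie off the pad. The setting is at (336,241) and the knob at (299,235) in the top view. Next I refine these positions by colour blobs and triangulation.

```bash
cat > seg.py <<'E'
import cv2,numpy as np
from workcell import bot
def cal(f): return np.array(f["camera_matrix"]),np.array(f["dist"]),np.array(f["rvec"]).ravel(),np.array(f["tvec"]).ravel()
def proj(f,p):
    K,d,r,t=cal(f); return cv2.projectPoints(np.array([p],float),r,t,K,d)[0].reshape(-1)
def ray(f,uv):
    K,d,r,t=cal(f); R=cv2.Rodrigues(r)[0]
    n=cv2.undistortPoints(np.array([[uv]],float),K,d).ravel(); v=R.T@np.array([*n,1]); return -R.T@t,v/np.linalg.norm(v)
def blob(f,guess,kind,rad=22):
    u,v=proj(f,guess); hsv=cv2.cvtColor(f["img"],cv2.COLOR_BGR2HSV)
    if kind=="red": m=(((hsv[...,0]<12)|(hsv[...,0]>172))&(hsv[...,1]>130)&(hsv[...,2]>50))
    if kind=="yel": m=(hsv[...,0]>15)&(hsv[...,0]<38)&(hsv[...,1]>90)
    if kind=="blk": m=hsv[...,2]<60
    m=m.astype(np.uint8); n,l,s,c=cv2.connectedComponentsWithStats(m)
    best=[i for i in range(1,n) if s[i,4]>15 and np.hypot(*(c[i]-[u,v]))<rad]
    if not best: return None
    i=max(best,key=lambda i:s[i,4]); return c[i],s[i].tolist(),(u,v)
def tri(rs):
    A=sum(np.eye(3)-np.outer(v,v) for o,v in rs); b=sum((np.eye(3)-np.outer(v,v))@o for o,v in rs); return np.linalg.solve(A,b)
def atz(r,z): o,v=r; return (o+v*(z-o[2])/v[2])[:2]
def measure(fs,guess,kind,z):
    rs=[]
    for f in fs:
        b=blob(f,guess,kind)
        if b: rs.append(ray(f,b[0])); print(kind,b[0].round(1),b[1],"at z",atz(rs[-1],z).round(4))
        else: print("none")
    if len(rs)==2: print(" tri",tri(rs).round(4))
E
python3 - <<'E'
from seg import *
fs=[bot.grab_frame(n) for n in("side","top")]
measure(fs,(.499,.331,.0155),"red",.0155)
measure(fs,(.6186,-.036,.047),"yel",.047)
measure(fs,(.637,.062,.065),"blk",.06)
acc={}
for f in fs+[bot.grab_frame(n) for n in("side","top")]:
    for q in("press","setting","slide_knob","grip","lever","stone_round"):
        for x in bot.pinpoint(f,q):
            if x["score"]>.5 and (q!="stone_round" or abs(x["point"][0]-.5)<.02): acc.setdefault(q,[]).append(x["point"])
for q in acc: print(q,np.round(np.mean(acc[q],0),4),np.round(np.std(acc[q],0),4))
E
```

```text
red [252.7 390.9] [244, 383, 18, 17, 254] at z [0.4974 0.3311]
red [202.3 289. ] [197, 284, 12, 11, 104] at z [0.4983 0.3274]
 tri [0.4993 0.3287 0.0118]
yel [324.3 263.4] [315, 258, 19, 12, 154] at z [ 0.6204 -0.0334]
yel [336.1 241.1] [329, 234, 15, 15, 181] at z [ 0.6194 -0.0349]
 tri [ 0.6203 -0.0346  0.0462]
blk [292.5 275.6] [288, 269, 9, 16, 107] at z [0.6337 0.0681]
blk [299.2 234.6] [296, 231, 7, 8, 37] at z [0.6354 0.0634]
 tri [0.6368 0.0639 0.0563]
press [ 6.058e-01 -1.430e-01 -2.000e-04] [0.0026 0.0018 0.0019]
setting [ 0.6188 -0.0345  0.0452] [0.0022 0.0011 0.0021]
slide_knob [ 0.6036 -0.0296  0.0583] [0.0668 0.1824 0.0289]
grip [ 0.5015 -0.1259  0.2424] [0.001  0.0009 0.0011]
lever [ 0.6037 -0.0098  0.1264] [0.1086 0.2155 0.085 ]
stone_round [0.4911 0.3952 0.0041] [0.0102 0.0663 0.0056]
```

{"name": "carry_out", "arguments": {"deltas": [{"dz": -60, "gripper": 60}, {"dz": -40}], "newtons": 12}}

```text
validation failed for argument at $.de...
```

{"name": "carry_out", "arguments": {"deltas": [{"dx": 0, "dy": 0, "dz": -60, "ax": 0, "ay": 0, "az": 0, "gripper": 60}, {"dx": 0, "dy": 0, "dz": -60, "ax": 0, "ay": 0, "az": 0, "gripper": 60}, {"dx": -8, "dy": -60, "dz": 0, "ax": 0, "ay": 0, "az": -0.09, "gripper": 60}, {"dx": -8, "dy": -60, "dz": 0, "ax": 0, "ay": 0, "az": -0.09, "gripper": 60}, {"dx": -8, "dy": -60, "dz": 0, "ax": 0, "ay": 0, "az": -0.09, "gripper": 60}], "newtons": 12}}

```text
clock: 3.22
position: [0.3366, -0.5668, 0.3427]
tool_rot: [0.869, -0.495, 0.0, 0.0]
wrist_force: [0.3, 0.2, 0.2]
opening: 0.0603
```

{"name": "carry_out", "arguments": {"deltas": [{"dx": -8, "dy": -60, "az": -0.095}, {"dx": -8, "dy": -60, "az": -0.095}, {"dx": -8, "dy": -60, "az": -0.095}, {"dx": -8, "dy": -60, "az": -0.095}, {"dx": -8, "dy": -60, "az": -0.095}]}}

```text
validation failed for argument at $.de...
```

{"name": "carry_out", "arguments": {"deltas": [{"dx": -5, "dy": -60, "az": -0.098}, {"dx": -5, "dy": -60, "az": -0.098}, {"dx": -5, "dy": -60, "az": -0.098}, {"dx": -5, "dy": -60, "az": -0.098}, {"dx": -5, "dy": -60, "az": -0.098}]}}

```text
validation failed for argument at $.de...
```

All keys are needed in every row.

{"name": "carry_out", "arguments": {"deltas": [{"dx": -8, "dy": -60, "dz": 0, "ax": 0, "ay": 0, "az": -0.095, "gripper": 60}, {"dx": -8, "dy": -60, "dz": 0, "ax": 0, "ay": 0, "az": -0.095, "gripper": 60}, {"dx": -8, "dy": -60, "dz": 0, "ax": 0, "ay": 0, "az": -0.095, "gripper": 60}, {"dx": -8, "dy": -60, "dz": 0, "ax": 0, "ay": 0, "az": -0.095, "gripper": 60}, {"dx": -8, "dy": -60, "dz": 0, "ax": 0, "ay": 0, "az": -0.095, "gripper": 60}]}}

```text
clock: 3.85
position: [0.5331, -0.3398, 0.3425]
tool_rot: [0.961, -0.277, 0.0, 0.0]
wrist_force: [0.4, -0.1, -0.1]
opening: 0.0601
```

{"name": "carry_out", "arguments": {"deltas": [{"dx": -5, "dy": -60, "dz": 0, "ax": 0, "ay": 0, "az": -0.098, "gripper": 60}, {"dx": -5, "dy": -60, "dz": 0, "ax": 0, "ay": 0, "az": -0.098, "gripper": 60}, {"dx": -5, "dy": -60, "dz": 0, "ax": 0, "ay": 0, "az": -0.098, "gripper": 60}, {"dx": -5, "dy": -60, "dz": 0, "ax": 0, "ay": 0, "az": -0.098, "gripper": 60}, {"dx": -5, "dy": -60, "dz": 0, "ax": 0, "ay": 0, "az": -0.098, "gripper": 60}]}}

```text
clock: 4.47
position: [0.6161, -0.0535, 0.3425]
tool_rot: [0.999, -0.036, 0.0, 0.0]
wrist_force: [0.3, 0.0, 0.5]
opening: 0.06
```

{"name": "carry_out", "arguments": {"deltas": [{"dx": -6, "dy": -60, "dz": 0, "ax": 0, "ay": 0, "az": -0.098, "gripper": 60}, {"dx": -6, "dy": -60, "dz": 0, "ax": 0, "ay": 0, "az": -0.098, "gripper": 60}, {"dx": -6, "dy": -60, "dz": 0, "ax": 0, "ay": 0, "az": -0.098, "gripper": 60}, {"dx": -6, "dy": -60, "dz": 0, "ax": 0, "ay": 0, "az": -0.098, "gripper": 60}, {"dx": -6, "dy": -60, "dz": 0, "ax": 0, "ay": 0, "az": -0.098, "gripper": 60}]}}

```text
clock: 5.1
position: [0.5495, 0.2377, 0.3426]
tool_rot: [0.978, 0.208, 0.0, -0.0]
wrist_force: [0.7, 0.2, -0.7]
opening: 0.0601
```

{"name": "carry_out", "arguments": {"deltas": [{"dx": -6, "dy": -58, "dz": 0, "ax": 0, "ay": 0, "az": -0.098, "gripper": 60}, {"dx": -6, "dy": -40, "dz": 0, "ax": 0, "ay": 0, "az": -0.07, "gripper": 60}, {"dx": 0, "dy": 0, "dz": 60, "ax": 0, "ay": 0, "az": 0, "gripper": 60}, {"dx": 0, "dy": 0, "dz": 60, "ax": 0, "ay": 0, "az": 0, "gripper": 60}, {"dx": 0, "dy": 0, "dz": 60, "ax": 0, "ay": 0, "az": 0, "gripper": 60}]}}

```text
clock: 5.72
position: [0.4966, 0.3182, 0.1612]
tool_rot: [0.958, 0.288, 0.001, 0.0]
wrist_force: [0.3, -0.8, 1.0]
opening: 0.0601
```

{"name": "carry_out", "arguments": {"deltas": [{"dx": 7.4, "dy": -8.1, "dz": 50, "ax": 0, "ay": 0, "az": 0, "gripper": 60}, {"dx": 0, "dy": 0, "dz": 50, "ax": 0, "ay": 0, "az": 0, "gripper": 60}, {"dx": 0, "dy": 0, "dz": 0, "ax": 0, "ay": 0, "az": 0, "gripper": 60}]}}

```text
clock: 6.1
position: [0.4959, 0.3272, 0.0591]
tool_rot: [0.958, 0.288, -0.004, 0.001]
wrist_force: [-0.1, -0.6, 0.2]
opening: 0.0601
```

Run:
```python
from seg import *
o=bot.get_obs(); print(o["position"],o["clock"])
fs=[bot.grab_frame(n) for n in("side","top")]
measure(fs,(.499,.331,.0155),"red",.0155)
a=fs[0]["img"][300:460,160:400]; b=fs[1]["img"][220:360,130:290]
a=cv2.resize(a,(480,320),interpolation=3); b=cv2.resize(b,(366,320),interpolation=3)
cv2.imwrite("pics/pre.png",np.hstack([a,b]))
```

```text
[0.49590249 0.32715973 0.05911743] 6.1
red [252.7 391. ] [244, 383, 18, 17, 255] at z [0.4973 0.3311]
none
```

View pics/pre.png

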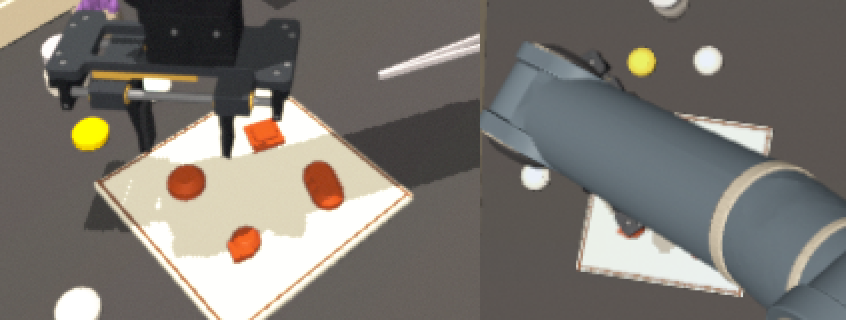

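The fingers straddle the round stone, with tips at crop (148,150) and (227,155) and the stone at (187,182). Going down.

{"name": "carry_out", "arguments": {"deltas": [{"dx": 3, "dy": 0, "dz": 26, "ax": 0, "ay": 0, "az": 0, "gripper": 60}, {"dx": 0, "dy": 0, "dz": 20, "ax": 0, "ay": 0, "az": 0, "gripper": 60}, {"dx": 0, "dy": 0, "dz": 0, "ax": 0, "ay": 0, "az": 0, "gripper": 60}]}}

```text
clock: 6.58
position: [0.5004, 0.3305, 0.0165]
tool_rot: [0.958, 0.288, -0.0, 0.0]
wrist_force: [1.0, 0.3, -0.1]
opening: 0.0602
```

{"name": "carry_out", "arguments": {"deltas": [{"dx": -2, "dy": 0, "dz": 4, "ax": 0, "ay": 0, "az": 0, "gripper": 60}, {"dx": 0, "dy": 0, "dz": 0, "ax": 0, "ay": 0, "az": 0, "gripper": 60}, {"dx": 0, "dy": 0, "dz": 0, "ax": 0, "ay": 0, "az": 0, "gripper": 60}]}}

```text
clock: 6.95
position: [0.4991, 0.33, 0.0131]
tool_rot: [0.958, 0.288, 0.0, -0.0]
wrist_force: [-0.1, -0.9, -0.0]
opening: 0.0599
```

{"name": "carry_out", "arguments": {"deltas": [{"dx": 0, "dy": 0, "dz": 0.5, "ax": 0, "ay": 0, "az": 0, "gripper": 40}, {"dx": 0, "dy": 0, "dz": 0, "ax": 0, "ay": 0, "az": 0, "gripper": 30}, {"dx": 0, "dy": 0, "dz": 0, "ax": 0, "ay": 0, "az": 0, "gripper": 20}, {"dx": 0, "dy": 0, "dz": 0, "ax": 0, "ay": 0, "az": 0, "gripper": 20}, {"dx": 0, "dy": 0, "dz": 0, "ax": 0, "ay": 0, "az": 0, "gripper": 20}], "newtons": 12}}

```text
clock: 7.58
position: [0.4989, 0.3299, 0.012]
tool_rot: [0.958, 0.288, 0.0, 0.0]
wrist_force: [0.3, -0.1, 1.2]
opening: 0.0328
```

{"name": "carry_out", "arguments": {"deltas": [{"dx": 0, "dy": 0, "dz": -10, "ax": 0, "ay": 0, "az": 0, "gripper": 20}, {"dx": 0, "dy": 0, "dz": -30, "ax": 0, "ay": 0, "az": 0, "gripper": 20}, {"dx": 0, "dy": 0, "dz": -50, "ax": 0, "ay": 0, "az": 0, "gripper": 20}, {"dx": 0, "dy": 0, "dz": -50, "ax": 0, "ay": 0, "az": 0, "gripper": 20}, {"dx": 0, "dy": 0, "dz": 0, "ax": 0, "ay": 0, "az": 0, "gripper": 20}]}}

```text
clock: 8.2
position: [0.5007, 0.3322, 0.1571]
tool_rot: [0.958, 0.288, 0.004, -0.001]
wrist_force: [-0.7, 0.4, 1.4]
opening: 0.0327
```

Run:
```python
from seg import *
o=bot.get_obs(); p=o["position"]; print(p,o["opening"])
f=bot.grab_frame("side"); u,v=map(int,proj(f,p)); print(u,v)
b=blob(f,p,"red"); print(b)
a=f["img"][v-50:v+50,u-65:u+65]; cv2.imwrite("pics/grasp.png",cv2.resize(a,None,fx=5,fy=5,interpolation=3))
```

```text
[0.50069132 0.33223264 0.15708803] 0.0327036011891636
244 327
(array([243.84717608, 327.04983389]), [234, 318, 20, 19, 301], (np.float64(244.1397954473849), np.float64(327.9818874459943)))
```

View pics/grasp.png

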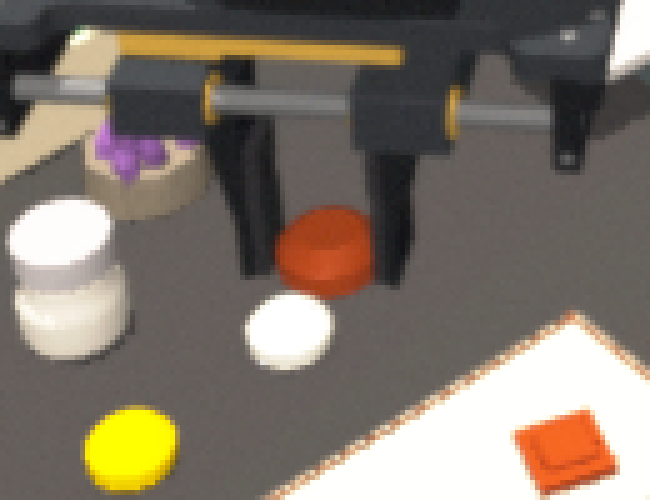

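The stone is held between the fingers and maybe slightly tipped about the jaw axis, which the cup floor will level. Its blob centre agrees with the TCP projection to about 1 px. Carrying it to the setting.

{"name": "carry_out", "arguments": {"deltas": [{"dx": 0, "dy": 45, "dz": 0, "ax": 0, "ay": 0, "az": 0.09, "gripper": 20}, {"dx": 1, "dy": 56, "dz": 0, "ax": 0, "ay": 0, "az": 0.11, "gripper": 20}, {"dx": 2, "dy": 56, "dz": 0, "ax": 0, "ay": 0, "az": 0.11, "gripper": 20}, {"dx": 3, "dy": 56, "dz": 0, "ax": 0, "ay": 0, "az": 0.11, "gripper": 20}, {"dx": 4, "dy": 56, "dz": 0, "ax": 0, "ay": 0, "az": 0.11, "gripper": 20}]}}

```text
clock: 8.88
position: [0.6046, 0.0824, 0.1504]
tool_rot: [1.0, 0.025, -0.001, 0.0]
wrist_force: [0.6, -0.2, -0.8]
opening: 0.0327
```

{"name": "carry_out", "arguments": {"deltas": [{"dx": 5, "dy": 56, "dz": 0, "ax": 0, "ay": 0, "az": 0.11, "gripper": 20}, {"dx": 5, "dy": 40, "dz": 0, "ax": 0, "ay": 0, "az": 0.11, "gripper": 20}, {"dx": 0, "dy": 0, "dz": 0, "ax": 0, "ay": 0, "az": 0, "gripper": 20}, {"dx": 0, "dy": 0, "dz": 0, "ax": 0, "ay": 0, "az": 0, "gripper": 20}]}}

```text
clock: 9.38
position: [0.6149, -0.0103, 0.151]
tool_rot: [0.997, -0.082, -0.001, -0.0]
wrist_force: [0.4, 0.2, -1.1]
opening: 0.0332
```

{"name": "carry_out", "arguments": {"deltas": [{"dx": 8.6, "dy": 23, "dz": 0, "ax": 0, "ay": 0, "az": 0, "gripper": 20}, {"dx": 0, "dy": 0, "dz": 40, "ax": 0, "ay": 0, "az": 0, "gripper": 20}, {"dx": 0, "dy": 0, "dz": 34, "ax": 0, "ay": 0, "az": 0, "gripper": 20}, {"dx": 0, "dy": 0, "dz": 0, "ax": 0, "ay": 0, "az": 0, "gripper": 20}, {"dx": 0, "dy": 0, "dz": 0, "ax": 0, "ay": 0, "az": 0, "gripper": 20}]}}

```text
clock: 10.0
position: [0.6212, -0.0337, 0.0791]
tool_rot: [0.997, -0.082, 0.001, -0.0]
wrist_force: [0.0, -0.2, 0.9]
opening: 0.0332
```

Run:
```python
from seg import *
o=bot.get_obs(); p=o["position"]; print(p,o["opening"])
f=bot.grab_frame("side"); u,v=map(int,proj(f,p)); print(u,v)
b=blob(f,p,"red"); print(b); print("setting px",proj(f,(.6196,-.0344,.0455)))
t=bot.grab_frame("top"); u2,v2=map(int,proj(t,p))
a=f["img"][v-40:v+40,u-50:u+50];c=t["img"][v2-40:v2+40,u2-30:u2+30]; cv2.imwrite("pics/place.png",cv2.resize(np.hstack([a,c]),None,fx=5,fy=5,interpolation=3))
```

```text
[ 0.62124912 -0.03368651  0.07911388] 0.03319914051459244
324 251
(array([323.2875, 251.2375]), [318, 247, 10, 10, 80], (np.float64(324.1598630465153), np.float64(251.97102547209704)))
setting px [324.81156393 263.86821472]
```

View pics/place.png

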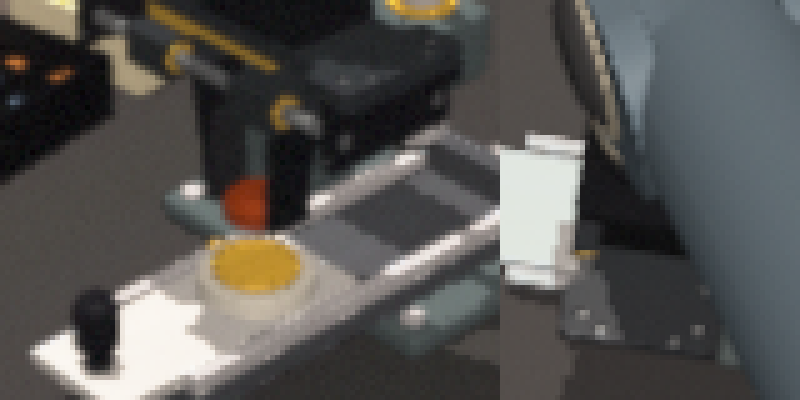

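The side crop shows the stone held over the cup, with the cup at crop (255,265), the stone above it and the path clear. Lowering.

{"name": "carry_out", "arguments": {"deltas": [{"dx": -1.5, "dy": 0.9, "dz": 12, "ax": 0, "ay": 0, "az": 0, "gripper": 20}, {"dx": 0, "dy": 0, "dz": 11, "ax": 0, "ay": 0, "az": 0, "gripper": 20}, {"dx": 0, "dy": 0, "dz": 0, "ax": 0, "ay": 0, "az": 0, "gripper": 20}, {"dx": 0, "dy": 0, "dz": 0, "ax": 0, "ay": 0, "az": 0, "gripper": 20}]}}

```text
clock: 10.6
position: [0.619, -0.036, 0.055]
tool_rot: [0.997, -0.083, -0.0, -0.0]
wrist_force: [-0.4, 0.1, 0.3]
opening: 0.0332
```

{"name": "carry_out", "arguments": {"deltas": [{"dx": 0, "dy": -1, "dz": 2, "ax": 0, "ay": 0, "az": 0, "gripper": 20}, {"dx": 0, "dy": 0, "dz": 2, "ax": 0, "ay": 0, "az": 0, "gripper": 20}, {"dx": 0, "dy": 0, "dz": 1, "ax": 0, "ay": 0, "az": 0, "gripper": 20}, {"dx": 0, "dy": 0, "dz": 0, "ax": 0, "ay": 0, "az": 0, "gripper": 20}, {"dx": 0, "dy": 0, "dz": 0, "ax": 0, "ay": 0, "az": 0, "gripper": 20}]}}

```text
clock: 11.22
position: [0.6193, -0.0349, 0.0502]
tool_rot: [0.997, -0.083, 0.0, -0.0]
wrist_force: [0.6, 0.7, -0.7]
opening: 0.0329
```

Within a millimetre of the floor; releasing by a moderate opening, then going up.

{"name": "carry_out", "arguments": {"deltas": [{"dx": 0, "dy": 0, "dz": 0.4, "ax": 0, "ay": 0, "az": 0, "gripper": 34}, {"dx": 0, "dy": 0, "dz": 0, "ax": 0, "ay": 0, "az": 0, "gripper": 38}, {"dx": 0, "dy": 0, "dz": 0, "ax": 0, "ay": 0, "az": 0, "gripper": 46}, {"dx": 0, "dy": 0, "dz": 0, "ax": 0, "ay": 0, "az": 0, "gripper": 56}, {"dx": 0, "dy": 0, "dz": 0, "ax": 0, "ay": 0, "az": 0, "gripper": 56}]}}

```text
clock: 11.85
position: [0.619, -0.0351, 0.0497]
tool_rot: [0.997, -0.083, -0.0, 0.0]
wrist_force: [0.0, 0.0, 0.9]
opening: 0.0541
```

{"name": "carry_out", "arguments": {"deltas": [{"dx": 0, "dy": 0, "dz": -10, "ax": 0, "ay": 0, "az": 0, "gripper": 56}, {"dx": 0, "dy": 0, "dz": -50, "ax": 0, "ay": 0, "az": 0, "gripper": 56}, {"dx": 0, "dy": -60, "dz": 0, "ax": 0, "ay": 0, "az": 0, "gripper": 20}, {"dx": 0, "dy": -60, "dz": 0, "ax": 0, "ay": 0, "az": 0, "gripper": 0}, {"dx": 0, "dy": -30, "dz": 0, "ax": 0, "ay": 0, "az": 0, "gripper": 0}]}}

```text
clock: 12.48
position: [0.6439, 0.1179, 0.1111]
tool_rot: [0.997, -0.081, 0.001, -0.001]
wrist_force: [-0.2, -0.7, -0.2]
opening: 0.0338
```

Run:
```python
from seg import *
o=bot.get_obs(); p=o["position"]; print(p,o["opening"])
fs=[bot.grab_frame(n) for n in("side","top")]
measure(fs,(.6196,-.0344,.053),"red",.053)
for f in fs:print([ (np.round(x["point"],4),x["score"]) for q in("stone_round","setting","slide_knob") for x in bot.pinpoint(f,q)])
f,t=fs; u,v=map(int,proj(f,(.6196,-.0344,.05)));u2,v2=map(int,proj(t,(.6196,-.0344,.05)))
a=f["img"][v-35:v+35,u-45:u+45];c=t["img"][v2-35:v2+35,u2-55:u2+15]; cv2.imwrite("pics/set.png",cv2.resize(np.hstack([a,c]),None,fx=5,fy=5,interpolation=3))
```

```text
[0.64389665 0.117895   0.11109625] 0.0337591140873861
red [325.9 261.5] [320, 257, 13, 10, 99] at z [ 0.617  -0.0352]
red [337.9 240.6] [333, 236, 10, 11, 78] at z [ 0.6194 -0.0393]
 tri [ 0.6202 -0.0394  0.0496]
[(array([0.618 , 0.3391, 0.0011]), 0.76), (array([0.4827, 0.4594, 0.0008]), 0.56), (array([ 0.6184, -0.0376,  0.0458]), 0.54), (array([0.6176, 0.2535, 0.0024]), 0.53), (array([0.4209, 0.0403, 0.0021]), 0.61), (array([ 0.6178, -0.0346,  0.0489]), 0.6)]
[(array([0.6185, 0.3414, 0.0007]), 0.69), (array([0.4798, 0.458 , 0.0021]), 0.68), (array([0.407 , 0.2566, 0.0051]), 0.58), (array([0.619 , 0.2609, 0.0011]), 0.49), (array([ 0.6152, -0.0366,  0.0451]), 0.43), (array([ 0.6216, -0.035 ,  0.0428]), 0.73)]
```

View pics/set.png

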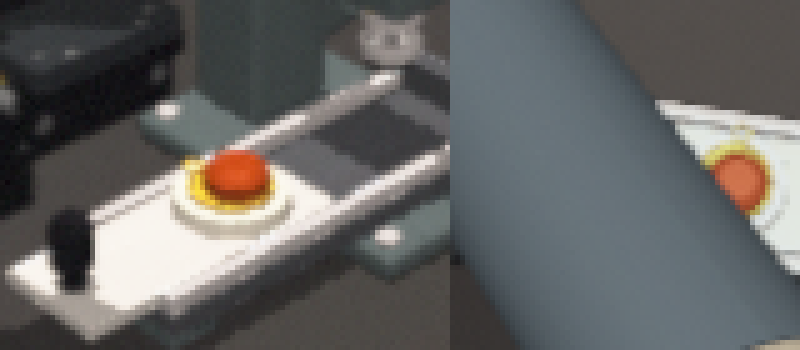

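The stone is in the cup, apparently offset towards the ram side. I'll clear the arm from the top view and fit both silhouettes.

{"name": "carry_out", "arguments": {"deltas": [{"dx": 0, "dy": -60, "dz": 0, "ax": 0, "ay": 0, "az": 0, "gripper": 0}, {"dx": 0, "dy": -60, "dz": 0, "ax": 0, "ay": 0, "az": 0, "gripper": 0}, {"dx": 0, "dy": 0, "dz": 0, "ax": 0, "ay": 0, "az": 0, "gripper": 0}]}}

```text
clock: 13.25
position: [0.6624, 0.2381, 0.1101]
tool_rot: [0.997, -0.079, -0.0, -0.003]
wrist_force: [-0.6, -0.6, -0.2]
opening: 0.0003
```

```bash
cat > fit.py <<'E'
from seg import *
from scipy.spatial.transform import Rotation as Ro
from scipy.optimize import minimize
th=np.linspace(0,2*np.pi,60)
def ring(r,z): return np.c_[r*np.cos(th),r*np.sin(th),0*th+z]
stone=np.vstack([ring(15.5,0),ring(17,1.5),ring(17,9),ring(14.5,13),ring(10,15)])/1000
cup=np.vstack([ring(22,-1),ring(22,3)])/1000
def mask(f,pts,S=8,box=None):
    K,d,r,t=cal(f); p=cv2.projectPoints(pts,r,t,K,d)[0].reshape(-1,2)
    u0,v0,w,h=box; h_=cv2.convexHull(((p-[u0-.5,v0-.5])*S).astype(np.float32)).astype(int)
    m=np.zeros((h*S,w*S),np.uint8); cv2.fillConvexPoly(m,h_,255); return cv2.resize(m,(w,h),interpolation=cv2.INTER_AREA)/255.
def reds(f,box):
    u0,v0,w,h=box; b=f["img"][v0:v0+h,u0:u0+w].astype(float); 
    hsv=cv2.cvtColor(f["img"][v0:v0+h,u0:u0+w],cv2.COLOR_BGR2HSV)
    red=((hsv[...,0]<14)|(hsv[...,0]>172))&(hsv[...,1]>110); yel=(hsv[...,0]>14)&(hsv[...,0]<40)&(hsv[...,1]>80)
    return red.astype(float),(red|yel).astype(float)
def fit(f,c=(.6196,-.0344),zc=.0455):
    u,v=proj(f,(*c,.05)); box=(int(u)-25,int(v)-25,50,50); R,A=reds(f,box)
    def run(M,pts,z,rot):
        def cost(q):
            P=Ro.from_rotvec([q[2]/20,q[3]/20,0]).apply(pts) if rot else pts
            return ((mask(f,P+[c[0]+q[0]/1000,c[1]+q[1]/1000,z+(q[4]/1000 if rot>1 else 0)],box=box)-M)**2).sum()
        s=minimize(cost,np.zeros(5 if rot>1 else 4 if rot else 2),method="Nelder-Mead",options=dict(initial_simplex=np.vstack([np.zeros(5 if rot>1 else 4 if rot else 2),3*np.eye(5 if rot>1 else 4 if rot else 2)])))
        return s.x.round(2),round(s.fun,2)
    print("stone flat",run(R,stone,zc,0)); print("stone tilt+z (tilt/20)",run(R,stone,zc,2)); print("cup",run(A,cup,zc,0))
E
python3 - <<'E'
from fit import *
fs=[bot.grab_frame(n) for n in("side","top")]
for f in fs: fit(f)
f,t=fs; u,v=map(int,proj(f,(.6196,-.0344,.05)));u2,v2=map(int,proj(t,(.6196,-.0344,.05)))
a=f["img"][v-25:v+25,u-25:u+25];c=t["img"][v2-25:v2+25,u2-25:u2+25]; cv2.imwrite("pics/set2.png",cv2.resize(np.hstack([a,c]),None,fx=8,fy=8,interpolation=3))
E
```

```text
stone flat (array([-1.57, -3.14]), np.float64(17.28))
stone tilt+z (tilt/20) (array([-1.81, -1.74,  3.52,  1.83, -0.09]), np.float64(9.89))
cup (array([ 1.07, -1.39]), np.float64(27.33))
stone flat (array([-1.84, -3.73]), np.float64(20.07))
stone tilt+z (tilt/20) (array([-5.11, -2.5 ,  2.52, 11.66, -0.95]), np.float64(12.86))
cup (array([ 0.48, -0.96]), np.float64(23.29))
```

View pics/set2.png

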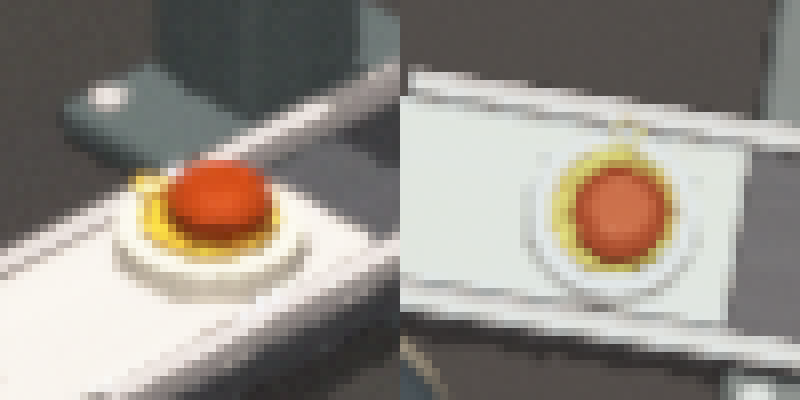

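The stone is inside the cup but about 3 mm off centre, towards the robot and the ram, so it may touch the wall. I'll regrip lightly and shift it to the centre.

{"name": "carry_out", "arguments": {"deltas": [{"dx": 0, "dy": 60, "dz": 0, "ax": 0, "ay": 0, "az": 0, "gripper": 56}, {"dx": 0, "dy": 60, "dz": 0, "ax": 0, "ay": 0, "az": 0, "gripper": 56}, {"dx": 0, "dy": 60, "dz": 0, "ax": 0, "ay": 0, "az": 0, "gripper": 56}, {"dx": 0, "dy": 60, "dz": 0, "ax": 0, "ay": 0, "az": 0, "gripper": 56}, {"dx": 0, "dy": 38, "dz": 0, "ax": 0, "ay": 0, "az": 0, "gripper": 56}], "newtons": 5}}

```text
clock: 13.98
position: [0.6161, -0.0504, 0.1095]
tool_rot: [0.996, -0.087, -0.0, 0.002]
wrist_force: [0.1, -0.0, -0.2]
opening: 0.0422
```

{"name": "carry_out", "arguments": {"deltas": [{"dx": 0, "dy": 0, "dz": 20, "ax": 0, "ay": 0, "az": 0, "gripper": 56}, {"dx": 0, "dy": 0, "dz": 15, "ax": 0, "ay": 0, "az": 0, "gripper": 56}, {"dx": 0, "dy": 0, "dz": 0, "ax": 0, "ay": 0, "az": 0, "gripper": 56}, {"dx": 0, "dy": 0, "dz": 0, "ax": 0, "ay": 0, "az": 0, "gripper": 56}]}}

```text
clock: 14.48
position: [0.618, -0.0415, 0.0748]
tool_rot: [0.997, -0.082, 0.0, -0.0]
wrist_force: [-0.3, 0.4, 0.1]
opening: 0.0558
```

{"name": "carry_out", "arguments": {"deltas": [{"dx": 0, "dy": -4.3, "dz": 12, "ax": 0, "ay": 0, "az": 0, "gripper": 56}, {"dx": 0, "dy": 0, "dz": 12, "ax": 0, "ay": 0, "az": 0, "gripper": 56}, {"dx": 0, "dy": 0, "dz": 0, "ax": 0, "ay": 0, "az": 0, "gripper": 56}, {"dx": 0, "dy": 0, "dz": 0, "ax": 0, "ay": 0, "az": 0, "gripper": 56}]}}

```text
clock: 14.98
position: [0.6185, -0.0386, 0.0505]
tool_rot: [0.997, -0.083, -0.0, 0.0]
wrist_force: [-0.3, 0.2, 0.7]
opening: 0.056
```

{"name": "carry_out", "arguments": {"deltas": [{"dx": 0, "dy": 0, "dz": 0, "ax": 0, "ay": 0, "az": 0, "gripper": 36}, {"dx": 0, "dy": 0, "dz": 0, "ax": 0, "ay": 0, "az": 0, "gripper": 30}, {"dx": 0, "dy": 0, "dz": 0, "ax": 0, "ay": 0, "az": 0, "gripper": 28}, {"dx": 0, "dy": 0, "dz": 0, "ax": 0, "ay": 0, "az": 0, "gripper": 28}]}}

```text
clock: 15.48
position: [0.6187, -0.0387, 0.0509]
tool_rot: [0.997, -0.083, 0.0, 0.0]
wrist_force: [0.8, -0.1, 0.4]
opening: 0.033
```

{"name": "carry_out", "arguments": {"deltas": [{"dx": 0.4, "dy": -1.5, "dz": 0, "ax": 0, "ay": 0, "az": 0, "gripper": 28}, {"dx": 0.4, "dy": -1.5, "dz": 0, "ax": 0, "ay": 0, "az": 0, "gripper": 28}, {"dx": 0, "dy": 0, "dz": 0, "ax": 0, "ay": 0, "az": 0, "gripper": 28}, {"dx": 0, "dy": 0, "dz": 0, "ax": 0, "ay": 0, "az": 0, "gripper": 28}]}}

```text
clock: 15.98
position: [0.6197, -0.0358, 0.0508]
tool_rot: [0.997, -0.083, -0.0, 0.0]
wrist_force: [-1.0, -1.8, 3.5]
opening: 0.0329
```

{"name": "carry_out", "arguments": {"deltas": [{"dx": 0, "dy": 0, "dz": 0, "ax": 0, "ay": 0, "az": 0, "gripper": 36}, {"dx": 0, "dy": 0, "dz": 0, "ax": 0, "ay": 0, "az": 0, "gripper": 42}, {"dx": 0, "dy": 0, "dz": 0, "ax": 0, "ay": 0, "az": 0, "gripper": 50}, {"dx": 0, "dy": 0, "dz": 0, "ax": 0, "ay": 0, "az": 0, "gripper": 56}, {"dx": 0, "dy": 0, "dz": 0, "ax": 0, "ay": 0, "az": 0, "gripper": 56}]}}

```text
clock: 16.6
position: [0.6198, -0.0358, 0.0506]
tool_rot: [0.997, -0.083, 0.0, -0.0]
wrist_force: [0.0, -0.0, 0.1]
opening: 0.0548
```

{"name": "carry_out", "arguments": {"deltas": [{"dx": 0, "dy": 0, "dz": -10, "ax": 0, "ay": 0, "az": 0, "gripper": 56}, {"dx": 0, "dy": 0, "dz": -50, "ax": 0, "ay": 0, "az": 0, "gripper": 56}, {"dx": 0, "dy": -60, "dz": 0, "ax": 0, "ay": 0, "az": 0, "gripper": 20}, {"dx": 0, "dy": -60, "dz": 0, "ax": 0, "ay": 0, "az": 0, "gripper": 0}, {"dx": 0, "dy": -60, "dz": 0, "ax": 0, "ay": 0, "az": 0, "gripper": 0}]}}

```text
clock: 17.23
position: [0.6501, 0.1432, 0.1119]
tool_rot: [0.997, -0.083, 0.001, -0.0]
wrist_force: [0.8, 0.3, 1.1]
opening: 0.0342
```

{"name": "carry_out", "arguments": {"deltas": [{"dx": 0, "dy": -50, "dz": 0, "ax": 0, "ay": 0, "az": 0, "gripper": 0}, {"dx": 0, "dy": 0, "dz": 0, "ax": 0, "ay": 0, "az": 0, "gripper": 0}]}}

```text
clock: 17.48
position: [0.6568, 0.1982, 0.1118]
tool_rot: [0.997, -0.079, 0.0, -0.002]
wrist_force: [1.0, 0.1, 0.0]
opening: 0.0143
```

Run:
```python
from fit import *
o=bot.get_obs(); print(o["position"],o["opening"])
fs=[bot.grab_frame(n) for n in("side","top")]
for f in fs: fit(f)
measure(fs,(.637,.062,.065),"blk",.06)
f,t=fs; u,v=map(int,proj(f,(.6196,-.0344,.05)));u2,v2=map(int,proj(t,(.6196,-.0344,.05)))
a=f["img"][v-25:v+25,u-25:u+25];c=t["img"][v2-25:v2+25,u2-25:u2+25]; cv2.imwrite("pics/set3.png",cv2.resize(np.hstack([a,c]),None,fx=8,fy=8,interpolation=3))
```

```text
[0.65682115 0.19824469 0.11181517] 0.014252550769496462
stone flat (array([ 0.72, -1.08]), np.float64(20.91))
stone tilt+z (tilt/20) (array([-0.38, -0.24,  3.35,  3.41, -1.39]), np.float64(7.44))
cup (array([ 1.62, -0.2 ]), np.float64(18.73))
stone flat (array([-2.14,  1.  ]), np.float64(19.33))
stone tilt+z (tilt/20) (array([-0.51,  1.73,  3.21, -2.89, -1.96]), np.float64(18.68))
cup (array([0.93, 0.94]), np.float64(23.75))
blk [292.2 275.8] [288, 269, 9, 16, 109] at z [0.6339 0.0689]
none
```

View pics/set3.png

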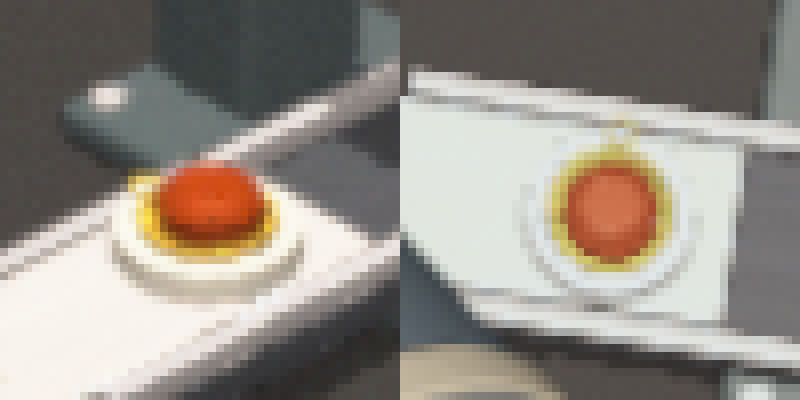

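The stone is now centred in the cup and flat in both views. In the top crop the stone is at (613,212) and the cup at (613,208). Next is going behind the knob with shut fingers.

{"name": "carry_out", "arguments": {"deltas": [{"dx": 1, "dy": 40, "dz": 0, "ax": 0, "ay": 0, "az": 0, "gripper": 0}, {"dx": 0, "dy": 55, "dz": 0, "ax": 0, "ay": 0, "az": 0, "gripper": 0}, {"dx": 0, "dy": 0, "dz": 30, "ax": 0, "ay": 0, "az": 0, "gripper": 0}, {"dx": 0, "dy": 0, "dz": 28, "ax": 0, "ay": 0, "az": 0, "gripper": 0}, {"dx": 0, "dy": 0, "dz": 0, "ax": 0, "ay": 0, "az": 0, "gripper": 0}], "newtons": 20}}

```text
clock: 18.2
position: [0.6414, 0.0938, 0.0508]
tool_rot: [0.996, -0.085, -0.002, 0.001]
wrist_force: [-1.0, 0.2, 0.9]
opening: 0.0008
```

{"name": "carry_out", "arguments": {"deltas": [{"dx": 0, "dy": 8, "dz": 0, "ax": 0, "ay": 0, "az": 0, "gripper": 0}, {"dx": 0, "dy": 8, "dz": 0, "ax": 0, "ay": 0, "az": 0, "gripper": 0}, {"dx": 0, "dy": 12, "dz": 0, "ax": 0, "ay": 0, "az": 0, "gripper": 0}, {"dx": 0, "dy": 15, "dz": 0, "ax": 0, "ay": 0, "az": 0, "gripper": 0}, {"dx": 0, "dy": 15, "dz": 0, "ax": 0, "ay": 0, "az": 0, "gripper": 0}]}}

```text
clock: 18.82
position: [0.6336, 0.0388, 0.0532]
tool_rot: [0.997, -0.083, 0.001, 0.0]
wrist_force: [0.3, 1.6, 1.1]
opening: 0.0006
```

{"name": "carry_out", "arguments": {"deltas": [{"dx": 0, "dy": 15, "dz": 0, "ax": 0, "ay": 0, "az": 0, "gripper": 0}, {"dx": 0, "dy": 15, "dz": 0, "ax": 0, "ay": 0, "az": 0, "gripper": 0}, {"dx": 0, "dy": 10, "dz": 0, "ax": 0, "ay": 0, "az": 0, "gripper": 0}, {"dx": 0, "dy": 6, "dz": 0, "ax": 0, "ay": 0, "az": 0, "gripper": 0}, {"dx": 0, "dy": 0, "dz": 0, "ax": 0, "ay": 0, "az": 0, "gripper": 0}]}}

```text
clock: 19.45
position: [0.6253, -0.0064, 0.0523]
tool_rot: [0.997, -0.083, -0.001, 0.001]
wrist_force: [-0.1, -0.3, 0.4]
opening: 0.0003
```

{"name": "carry_out", "arguments": {"deltas": [{"dx": 0, "dy": 6, "dz": 0, "ax": 0, "ay": 0, "az": 0, "gripper": 0}, {"dx": 0, "dy": 4, "dz": 0, "ax": 0, "ay": 0, "az": 0, "gripper": 0}, {"dx": 0, "dy": 3, "dz": 0, "ax": 0, "ay": 0, "az": 0, "gripper": 0}, {"dx": 0, "dy": 0, "dz": 0, "ax": 0, "ay": 0, "az": 0, "gripper": 0}]}}

```text
clock: 19.95
position: [0.6235, -0.0188, 0.0525]
tool_rot: [0.997, -0.083, -0.0, 0.0]
wrist_force: [-0.5, 0.6, -0.7]
opening: 0.0006
```

{"name": "carry_out", "arguments": {"deltas": [{"dx": 0, "dy": 2, "dz": 0, "ax": 0, "ay": 0, "az": 0, "gripper": 0}, {"dx": 0, "dy": 2, "dz": 0, "ax": 0, "ay": 0, "az": 0, "gripper": 0}, {"dx": 0, "dy": 0, "dz": 0, "ax": 0, "ay": 0, "az": 0, "gripper": 0}]}}

```text
clock: 20.32
position: [0.623, -0.0225, 0.0526]
tool_rot: [0.997, -0.083, -0.0, 0.0]
wrist_force: [0.9, 1.5, 0.5]
opening: 0.0001
```

{"name": "carry_out", "arguments": {"deltas": [{"dx": 0, "dy": 2, "dz": 0, "ax": 0, "ay": 0, "az": 0, "gripper": 0}, {"dx": 0, "dy": 1, "dz": 0, "ax": 0, "ay": 0, "az": 0, "gripper": 0}, {"dx": 0, "dy": 0, "dz": 0, "ax": 0, "ay": 0, "az": 0, "gripper": 0}]}}

```text
clock: 20.7
position: [0.6226, -0.0246, 0.0527]
tool_rot: [0.997, -0.083, 0.0, -0.0]
wrist_force: [0.1, 2.9, -0.9]
opening: 0.0004
```

{"name": "carry_out", "arguments": {"deltas": [{"dx": 0, "dy": 2, "dz": 0, "ax": 0, "ay": 0, "az": 0, "gripper": 0}, {"dx": 0, "dy": 0, "dz": 0, "ax": 0, "ay": 0, "az": 0, "gripper": 0}, {"dx": 0, "dy": 0, "dz": 0, "ax": 0, "ay": 0, "az": 0, "gripper": 0}]}}

```text
clock: 21.08
position: [0.6226, -0.0248, 0.0527]
tool_rot: [0.997, -0.082, 0.0, -0.001]
wrist_force: [1.2, 6.1, -0.8]
opening: 0.0005
```

Force rose to 6 N with no further motion, so the slide is at its stop. Backing off, going up and over to the grip.

{"name": "carry_out", "arguments": {"deltas": [{"dx": 0, "dy": -20, "dz": 0, "ax": 0, "ay": 0, "az": 0, "gripper": 0}, {"dx": 0, "dy": 0, "dz": -60, "ax": 0, "ay": 0, "az": 0, "gripper": 0}, {"dx": 0, "dy": 0, "dz": -60, "ax": 0, "ay": 0, "az": 0, "gripper": 0}, {"dx": 0, "dy": 0, "dz": -60, "ax": 0, "ay": 0, "az": 0, "gripper": 0}, {"dx": 0, "dy": 0, "dz": -60, "ax": 0, "ay": 0, "az": 0, "gripper": 0}]}}

```text
clock: 21.7
position: [0.6252, -0.0075, 0.2949]
tool_rot: [0.997, -0.083, 0.0, 0.001]
wrist_force: [1.7, -0.4, -0.5]
opening: 0.0006
```

{"name": "carry_out", "arguments": {"deltas": [{"dx": -10, "dy": 10, "dz": -30, "ax": 0, "ay": 0, "az": 0, "gripper": 0}, {"dx": -40, "dy": 40, "dz": 0, "ax": 0, "ay": 0, "az": 0, "gripper": 0}, {"dx": -40, "dy": 45, "dz": 0, "ax": 0, "ay": 0, "az": 0, "gripper": 0}, {"dx": -20, "dy": 35, "dz": 0, "ax": 0, "ay": 0, "az": 0, "gripper": 0}, {"dx": 0, "dy": 0, "dz": 0, "ax": 0, "ay": 0, "az": 0, "gripper": 0}]}}

```text
clock: 22.32
position: [0.4936, -0.1207, 0.323]
tool_rot: [0.996, -0.086, -0.0, 0.002]
wrist_force: [0.2, -0.4, 0.1]
opening: 0.0004
```

Run:
```python
from fit import *
o=bot.get_obs(); print(o["position"],o["tool_rot"],o["wrist_force"])
fs=[bot.grab_frame(n) for n in("side","top")]
for f in fs:
  for q in("grip","lever","setting","press","slide_knob"): print(q,[(np.round(x["point"],4).tolist(),round(x["score"],2)) for x in bot.pinpoint(f,q)[:1]])
f=fs[0]; u,v=map(int,proj(f,(.606,-.14,.08))); print(u,v)
cv2.imwrite("pics/home.png",cv2.resize(f["img"][v-70:v+50,u-80:u+80],None,fx=5,fy=5,interpolation=3))
```

```text
[ 0.4935842  -0.12066807  0.32304859] [ 9.96285487e-01 -8.60953664e-02 -2.56057152e-04  1.65836266e-03] [ 0.15478058 -0.40342332  0.14324309]
grip [([0.502, -0.1276, 0.2433], 0.74)]
lever [([0.6774, -0.16, 0.1874], 0.62)]
setting [([0.6006, -0.1434, 0.0454], 0.66)]
press [([0.603, -0.1443, 0.0037], 0.85)]
slide_knob [([0.6173, -0.045, 0.0714], 0.57)]
grip []
lever [([0.6793, -0.1593, 0.1853], 0.6)]
setting []
press [([0.6045, -0.1455, 0.0007], 0.9)]
slide_knob [([0.6221, -0.0489, 0.0743], 0.66)]
354 236
```

View pics/home.png

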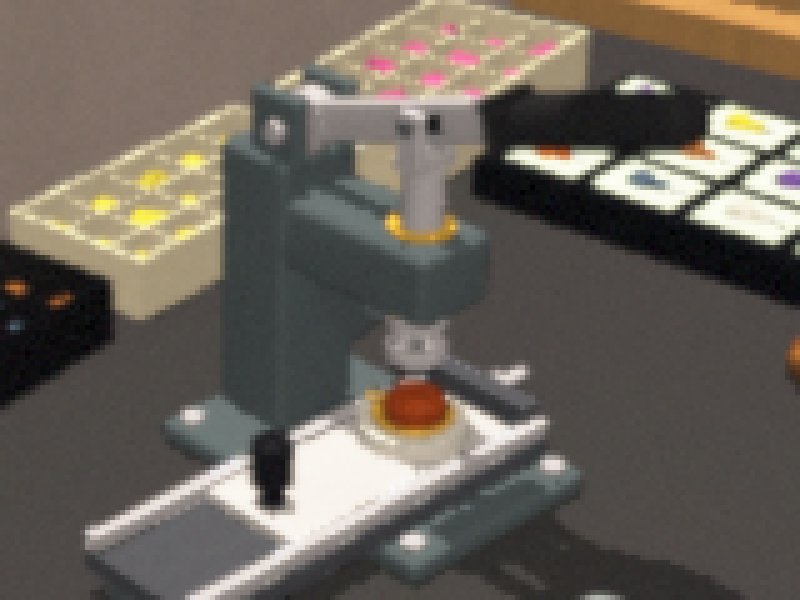

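The slide is home, with the stone centred in the cup right under the foot at crop (415,405). The lever is up and the closed fingers are above it. Descending onto the grip.

{"name": "carry_out", "arguments": {"deltas": [{"dx": 0, "dy": 6, "dz": 25, "ax": 0, "ay": 0, "az": 0, "gripper": 0}, {"dx": 0, "dy": 0, "dz": 25, "ax": 0, "ay": 0, "az": 0, "gripper": 0}, {"dx": 0, "dy": 0, "dz": 8, "ax": 0, "ay": 0, "az": 0, "gripper": 0}, {"dx": 0, "dy": 0, "dz": 0, "ax": 0, "ay": 0, "az": 0, "gripper": 0}]}}

```text
clock: 23.42
position: [0.4946, -0.1232, 0.2647]
tool_rot: [0.997, -0.083, -0.0, -0.0]
wrist_force: [-0.6, -0.5, 0.2]
opening: 0.0005
```

{"name": "carry_out", "arguments": {"deltas": [{"dx": 0, "dy": 0, "dz": 5, "ax": 0, "ay": 0, "az": 0, "gripper": 0}, {"dx": 0, "dy": 0, "dz": 5, "ax": 0, "ay": 0, "az": 0, "gripper": 0}, {"dx": 0, "dy": 0, "dz": 4, "ax": 0, "ay": 0, "az": 0, "gripper": 0}, {"dx": 0, "dy": 0, "dz": 0, "ax": 0, "ay": 0, "az": 0, "gripper": 0}]}}

```text
clock: 23.92
position: [0.4945, -0.1232, 0.2509]
tool_rot: [0.997, -0.083, 0.0, 0.0]
wrist_force: [-2.1, 0.7, 4.4]
opening: 0.0005
```

{"name": "carry_out", "arguments": {"deltas": [{"dx": 0, "dy": 0, "dz": 7, "ax": 0, "ay": 0, "az": 0, "gripper": 0}, {"dx": 0, "dy": 0, "dz": 8, "ax": 0, "ay": 0, "az": 0, "gripper": 0}, {"dx": 0, "dy": 0, "dz": 7, "ax": 0, "ay": 0, "az": 0, "gripper": 0}, {"dx": 0, "dy": 0, "dz": 5, "ax": 0, "ay": 0, "az": 0, "gripper": 0}, {"dx": 0, "dy": 0, "dz": 0, "ax": 0, "ay": 0, "az": 0, "gripper": 0}]}}

```text
clock: 24.55
position: [0.4938, -0.1232, 0.2235]
tool_rot: [0.997, -0.083, -0.001, -0.0]
wrist_force: [-2.3, 0.7, 5.5]
opening: -0.0
```

{"name": "carry_out", "arguments": {"deltas": [{"dx": 0, "dy": 0, "dz": 3, "ax": 0, "ay": 0, "az": 0, "gripper": 0}, {"dx": 0, "dy": 0, "dz": 3, "ax": 0, "ay": 0, "az": 0, "gripper": 0}, {"dx": 0, "dy": 0, "dz": 2, "ax": 0, "ay": 0, "az": 0, "gripper": 0}, {"dx": 0, "dy": 0, "dz": 0, "ax": 0, "ay": 0, "az": 0, "gripper": 0}, {"dx": 0, "dy": 0, "dz": 0, "ax": 0, "ay": 0, "az": 0, "gripper": 0}]}}

```text
clock: 25.18
position: [0.4932, -0.123, 0.2164]
tool_rot: [0.997, -0.083, -0.002, 0.0]
wrist_force: [-6.2, 0.3, 9.9]
opening: 0.0003
```

{"name": "carry_out", "arguments": {"deltas": [{"dx": -1, "dy": 0, "dz": 3, "ax": 0, "ay": 0, "az": 0, "gripper": 0}, {"dx": -1, "dy": 0, "dz": 3, "ax": 0, "ay": 0, "az": 0, "gripper": 0}, {"dx": -1, "dy": 0, "dz": 2, "ax": 0, "ay": 0, "az": 0, "gripper": 0}, {"dx": 0, "dy": 0, "dz": 0, "ax": 0, "ay": 0, "az": 0, "gripper": 0}, {"dx": 0, "dy": 0, "dz": 0, "ax": 0, "ay": 0, "az": 0, "gripper": 0}]}}

```text
clock: 25.8
position: [0.4922, -0.1229, 0.2094]
tool_rot: [0.997, -0.083, 0.001, 0.0]
wrist_force: [-3.6, 0.4, 11.4]
opening: 0.001
```

Run:
```python
from fit import *
for _ in range(5):
    o=bot.get_obs(); print(o["position"].round(4) if hasattr(o["position"],"round") else o["position"],np.round(o["wrist_force"],1))
    f=bot.grab_frame("side")
for q in("grip","foot","setting","stone_round","lever"): print(q,[(np.round(x["point"],4).tolist(),round(x["score"],2)) for x in bot.pinpoint(f,q)[:1]])
u,v=map(int,proj(f,(.606,-.14,.08)))
cv2.imwrite("pics/press.png",cv2.resize(f["img"][v-70:v+50,u-80:u+80],None,fx=5,fy=5,interpolation=3))
```

```text
[ 0.4922 -0.1229  0.2094] [-3.6  0.4 11.4]
[ 0.4922 -0.1229  0.2093] [-4.3  0.6 11.9]
[ 0.4922 -0.1229  0.2094] [-4.8  0.9 12.5]
[ 0.4922 -0.1229  0.2093] [-4.4  0.7 11.7]
[ 0.4922 -0.1229  0.2094] [-4.2  0.4 12.4]
grip [([0.4939, -0.1233, 0.2], 0.75)]Traceback (most recent call last):
  File "<stdin>", line 5, in <module>
ValueError: it knows: ammonite, crystal, grip, jar, lever, loupe, pad, press, ram, setting, slide_knob, stone_drop, stone_oval, stone_round, stone_square, tweezers
```

{"name": "carry_out", "arguments": {"deltas": [{"dx": -0.5, "dy": 0, "dz": 1, "ax": 0, "ay": 0, "az": 0, "gripper": 0}, {"dx": -0.5, "dy": 0, "dz": 1, "ax": 0, "ay": 0, "az": 0, "gripper": 0}, {"dx": 0, "dy": 0, "dz": 0, "ax": 0, "ay": 0, "az": 0, "gripper": 0}, {"dx": 0, "dy": 0, "dz": 0, "ax": 0, "ay": 0, "az": 0, "gripper": 0}, {"dx": 0, "dy": 0, "dz": 0, "ax": 0, "ay": 0, "az": 0, "gripper": 0}]}}

```text
clock: 26.72
position: [0.492, -0.1228, 0.2077]
tool_rot: [0.997, -0.083, 0.002, 0.0]
wrist_force: [-2.5, 0.3, 12.0]
opening: 0.0006
```

Run:
```python
from fit import *
for _ in range(5):
    o=bot.get_obs(); print(o["position"].round(4),np.round(o["wrist_force"],1))
    f=bot.grab_frame("side")
for q in("grip","setting","stone_round","slide_knob","press"): print(q,[(np.round(x["point"],4).tolist(),round(x["score"],2)) for x in bot.pinpoint(f,q)[:1]])
u,v=map(int,proj(f,(.606,-.14,.08)))
cv2.imwrite("pics/press.png",cv2.resize(f["img"][v-70:v+50,u-80:u+80],None,fx=5,fy=5,interpolation=3))
```

```text
[ 0.492  -0.1228  0.2077] [-2.5  0.3 12. ]
[ 0.4919 -0.1229  0.2077] [-2.3  1.  12.4]
[ 0.492  -0.1228  0.2077] [-2.5 -0.  12.9]
[ 0.4919 -0.1228  0.2077] [-2.6 -0.5 11.7]
[ 0.4919 -0.1228  0.2077] [-2.4  0.5 11.2]
grip [([0.4934, -0.1265, 0.1989], 0.86)]
setting [([0.598, -0.1445, 0.0465], 0.78)]
stone_round [([0.6167, 0.3369, 0.0004], 0.81)]
slide_knob [([0.6197, -0.043, 0.0719], 0.94)]
press [([0.6011, -0.1454, 0.0021], 0.61)]
```

View pics/press.png

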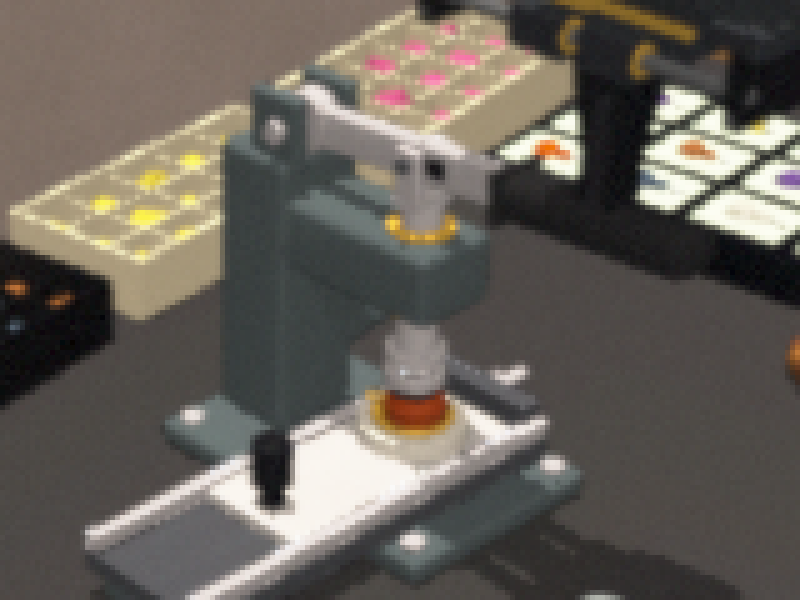

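The foot is squarely on the stone in the cup. The TCP is steady at z 0.2077 with about 12 N down, near half squeeze, so I'm handing in.

```bash
python3 -c "
from workcell import bot
print(bot.job_done()); o=bot.get_obs(); print(o['clock'],o['position'],o['wrist_force'])"
```

```text
the job is handed in; nothing more can be done
None
the job is handed in; nothing more can be done
```

The round stone is set and the slide is home. I handed the job in at about 27 s with the shut fingers still holding the lever down on its grip. No verdict was reported.

- **Stone:** The first placing left it about 3 mm off centre in the cup, so I regripped it lightly and shifted it. After that both camera views showed it centred. It looked flat, but my silhouette fits for tilt were noisy and did not confirm that to the 0.08 rad limit.
- **Slide:** I pushed it by the knob until it stopped moving while the force rose to about 6 N. The trained networks put the knob about 100 mm from the press's origin, as expected with the slide home.
- **Lever:** My last readings were a steady tool height of 207.7 mm and about 12 N down. From the lever geometry that means the foot is squeezed about 5 to 5.5 mm. I could not measure the foot directly. The last picture showed it squarely on the stone.
- **Other things:** I never touched the other stones or the objects on the table. I did not measure their positions again at the end.

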